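# Brake sensor check on the test console

### The job

Run the brake sensor check: on the sloping console press the blue key, then the yellow key, one at a time and letting each come back up; then squeeze the brake lever fully in towards its grip bar and let it spring back; then press the green key and let it come up. Press the keys gently, feeling for them because their caps stand at different heights (well under 25 N; about 5 N works one, held for about half a second), do not press the red key, and leave the loose things lying about where they are.

Things in the scene. Friction and masses are not known exactly. Their poses are not given: they have to be found in the camera images.
- console: fixed grey key console, footprint 150 x 320 mm; origin on the bench under its centre; y axis along the row of keys, low front towards -x (the robot). The panel slopes 40 degrees, rising away from the robot, and carries four round keys in a level row 66 mm apart, panel centre 100 mm up, colours in any order
- rail_mid (a point): middle of the axis of the 14 mm steel hook rail, 235 mm up, that runs along y straight above the key row, on 12 mm posts 152 mm to either side. It blocks a tool coming straight down: come in along the keys' own axis (40 degrees from vertical), the fingers' closing line parallel to the row
- blue_collar (a point): centre of the mouth of the blue key's round black collar (58 mm across); z axis = straight out of the sloping panel, the way the key comes out; y axis = along the row. The blue cap (44 mm across, flat) is concentric; its top stands 14 to 28 mm out from this point, set differently for each key and run and not reported: feel for it
- yellow_collar (a point): centre of the mouth of the yellow key's round black collar (58 mm across); z axis = straight out of the sloping panel, the way the key comes out; y axis = along the row. The yellow cap (44 mm across, flat) is concentric; its top stands 14 to 28 mm out from this point, set differently for each key and run and not reported: feel for it
- green_collar (a point): centre of the mouth of the green key's round black collar (58 mm across); z axis = straight out of the sloping panel, the way the key comes out; y axis = along the row. The green cap (44 mm across, flat) is concentric; its top stands 14 to 28 mm out from this point, set differently for each key and run and not reported: feel for it
- red_collar (a point): centre of the mouth of the red key's round black collar (58 mm across); z axis = straight out of the sloping panel, the way the key comes out; y axis = along the row. The red cap (44 mm across, flat) is concentric; its top stands 14 to 28 mm out from this point, set differently for each key and run and not reported: feel for it
- blue (a joint): how far the blue key's cap is pushed in, m: 0 up, 0.010 at its stop; counts as pressed from 0.005 on. Spring 1.5 N at the start, 4.3 N at 5 mm, 7 N at 10 mm, rigid after that
- yellow (a joint): how far the yellow key's cap is pushed in, m: 0 up, 0.010 at its stop; counts as pressed from 0.005 on. Spring 1.5 N at the start, 4.3 N at 5 mm, 7 N at 10 mm, rigid after that
- green (a joint): how far the green key's cap is pushed in, m: 0 up, 0.010 at its stop; counts as pressed from 0.005 on. Spring 1.5 N at the start, 4.3 N at 5 mm, 7 N at 10 mm, rigid after that
- red (a joint): how far the red key's cap is pushed in, m: 0 up, 0.010 at its stop; must not be pressed
- brake_stand: fixed stand with a stub of handlebar; origin on the bench under the post. The bar's axis is 150 mm up and runs along +y; black rubber grip 28 mm across from y = 20 to 155 mm, clamp block (44 mm) and post at y = -40 to 0; base plate 140 x 110 x 16 mm. Free space all round the grip
- pinch (a point): place to squeeze, 150 mm up, midway between the outer faces of bar (27.5 mm to -x) and resting lever (27.5 mm to +x); x axis across both, y along the bar to its free end. Bar 28 mm, gap 18 mm, lever 9 mm thick, 18 mm tall. The bar stays put; squeezed, the lever's outer face comes 13 mm nearer to it. The lever ends in a 14 mm knob 33 mm further along +y
- brake_lever (a joint): angle of the brake lever about its upright pivot, rad: 0 at rest (spring), 0.16 fully squeezed at its stop (about 8 N at the place to squeeze); counts as squeezed above 0.12
- bell: loose chrome bicycle bell, 60 mm across, 43 mm high; bystander; origin under its centre
- front_light: loose white plastic front light with a toggle, 97 x 42 x 55 mm high; bystander; origin under its centre
- pedal_wrench: loose steel pedal wrench, 200 mm long along its x axis, lying flat; bystander; origin under its middle
- pedal: loose black plastic pedal, 130 x 82 x 28 mm; bystander; origin under its centre
- grease_tub: loose grease tub, 64 mm across, 60 mm high; bystander; origin under its centre
- lube_bottle: loose lube bottle, 44 mm across, 130 mm high; bystander; origin under its centre

How it is judged:
On the way, in this order (a step that is already met when the one before it is completed fails the run):
1. the blue key is pressed (5 mm or more), all other keys up and the lever at rest (value of joint blue above 0.005 m and value of joint each of yellow, green, red below 0.002 m and value of joint brake_lever below 0.03 rad), for 0.15 s.
2. the blue key is up again, with all the others and the lever (value of joint each of blue, yellow, green, red below 0.002 m and value of joint brake_lever below 0.03 rad), for 0.1 s.
3. the yellow key is pressed (5 mm or more), all other keys up and the lever at rest (value of joint yellow above 0.005 m and value of joint each of blue, green, red below 0.002 m and value of joint brake_lever below 0.03 rad), for 0.15 s.
4. the yellow key is up again, with all the others and the lever (all of step 2), for 0.1 s.
5. the brake lever is squeezed in (over 0.12 rad) while all keys are up (value of joint brake_lever above 0.12 rad and value of joint each of blue, yellow, green, red below 0.002 m), for 0.15 s.
6. the brake lever is back at rest, all keys up (all of step 4), for 0.1 s.
7. the green key is pressed (5 mm or more), all other keys up and the lever at rest (value of joint green above 0.005 m and value of joint each of blue, yellow, red below 0.002 m and value of joint brake_lever below 0.03 rad), for 0.15 s.
At the end, for the whole second after the job is handed in: All four keys are up (within 2 mm), the brake lever is at rest (under 0.03 rad), and each loose thing is within 20 mm of where it started (all of step 6 and distance of each of bell, front_light, pedal_wrench, pedal, grease_tub, lube_bottle from where it was at the start of the episode below 0.02 m); the robot touches nothing.
It fails at once if the red key is pressed (more than 3 mm) (value of joint red above 0.003 m).
It fails at once if a key is forced (more than 25 N on its cap) (contact force between anything else and blue above 25 N or contact force between anything else and yellow above 25 N or contact force between anything else and green above 25 N or contact force between anything else and red above 25 N).
It fails at once if a loose thing is pushed more than 20 mm or tipped (distance of any of bell, front_light, pedal_wrench, pedal, grease_tub, lube_bottle from where it was at the start of the episode above 0.02 m or angle between any of bell, front_light, pedal_wrench, pedal, grease_tub, lube_bottle's own z axis and vertical above 0.35 rad).
It also fails if it takes over 72 s, if anything falls off the work surface, if the arm or the gripper's body presses on something with over 40 N, if the wrist force passes 120 N, or if a joint passes its speed limit or range.

### The arm

A 6-joint arm with a two-finger parallel gripper is mounted at the origin on the work surface. World frame = base frame: x ahead of the robot, y to its left, z up, the work surface at z = 0. Lengths are in m, angles in rad, forces in N, time in s.
With the tool pointing down it reaches from about 0.425 to 0.925 m from the base axis. Payload 12.5 kg.
Tool frame: the origin (TCP) lies between the finger pads; the fingertips stand 11 mm ahead of it and the grasp point (between the pads) lies 8 mm behind it; z points along the fingers, y is the line along which they close (so a half turn about z gives the same grasp; the last joint's range is limited). The gripper opens to 85 mm and grips with 20 to 120 N. Pads are 22 mm wide; open, the fingers measure 114 mm over their backs; the gripper's body (76 mm by 85 mm) begins 54 mm behind the grasp point. The pads swing forward as they close: fully open they stand 13 mm farther back than shut.
Start: joints at [1.232, 0.491, 1.559, -0, 1.092, -0.106], TCP at [0.144, 0.608, 0.242] pointing down, gripper open.
Joint ranges: [-3.1, 3.1], [-0.84, 2.19], [0.05, 2.79], [-1.13, 4.28], [0.06, 2.93], [-2.69, 2.69]. Speed limits (rad/s): [2.22, 2.22, 2.79, 3.14, 3.14, 3.14].

### API

Orientations are given as [roll, pitch, yaw] about the fixed x, y, z axes, in that order (R = Rz(yaw) Ry(pitch) Rx(roll)).
In Python, from plant import arm gives the robot as it stands.
- The arm moves only by the tool move_arm, never from a script. Its argument "deltas" is a list of rows, each a list of 3 entries, a list of its own where there are three numbers: the turn, a rotation vector about the tool's x, y, z in degrees, then the shift along the tool's x, y, z in cm, then the finger opening in cm, from 0 to 8.54. In form: [[[wx, wy, wz], [x, y, z], fingers], ...]. A call has 1 to 8 rows; each row is the pose to reach, as a shift and turn from the pose commanded when the call began, along the tool's axes at that moment; what a row does not reach only later rows make up. A row lasts 1/10 s, in which the tool goes at most 50 mm and 8.59 degrees, less where a joint would pass 70% of its speed; a pose out of reach is approached as far as the arm can. A call with a gripper value outside its range is refused whole. The fingers move at their own pace and stop on an object; "force" is the grip in N (left out, the last holds). Time passes only in rows, so rows that repeat a pose let the fingers close. It gives the time, the measured TCP pose, the force, the opening and the grip force at its end, in the units of the state.
- arm.get_obs(): the state, without advancing time (a new reading comes with each control period).
- arm.capture(name): name is "side" or "top" or "wrist"; returns a dict with "image" (384x512x3 uint8, red, green, blue), "fov_y" (degrees; the focal length in pixels is half the picture's height over the tangent of half this angle, whatever the lens; pixels are square), "cx", "cy" (the principal point, pixels), "rvec" (rotation vector, rad) and "tvec" (3), from world to camera coordinates, as OpenCV has them. Camera axes: x right, y down, z forward; pixel columns grow to the right and rows downward; lengths in m; the calibration is good to about 2 mm. A picture is of the moment at which its call begins. There is no depth.
- arm.sign_off(): hands the job in; it is judged then, once.
Trained networks look in the newest picture that a camera, given by its name, has taken for a name from the list of things; names that differ only in an ending like _2 or _b are one class to them, and where a whole thing is asked for, a point or a joint stands for the part that bears it (a point fixed in the world has none). Each returns a list of dicts, best first, with "score" (0 to 1); they miss things now and then, are a little off and sometimes report something else, mostly with a low value. They report only what shows in the picture. A call takes as long as a camera call.
- arm.cut_out(camera, query): "mask" (384x512 bool, what is visible of it) and "position" ([column, row] in pixels, amid what is visible of it).
- arm.place_of(camera, query): "position" ([column, row] in pixels: a listed point, or the origin of a listed thing).
The state is a dict: "t": time; "joint_pos": joint angles; "joint_velocities": joint speeds; "joint_efforts": joint torques, N m; "tcp_pos": TCP position; "tool_rot": TCP orientation; "ft_force": force on the tool from outside, world axes, zero at the start; "ft_torque": the same for the moment, N m; "grip_width": finger opening in m; "grip_force": force on a finger pad.
Only numpy, scipy, OpenCV 4.12 (cv2) and the standard library are available. Lean on these libraries where they do the work, as an engineer would, in place of code of your own. Each camera call takes 0.05 s, during which the arm holds its last target. There are 200 camera calls.

## Working session

There is one attempt and no reset: what is moved stays moved. The work goes in short steps, Python scripts to look and compute and a tool call to move; the robot and the scene stay as the last step left them, time stands still between calls to the robot, and variables do not carry over. Pictures are saved under pics/ and viewed, at most 10 in all, crops included, and the job is handed in when it is done.

Besides the shell and the picture viewer there is one more tool, called after ">>>" as name(argument=value, ...), one argument or row to a line, values as JSON. move_arm: Moves the arm, as the interface text tells. Its arguments: {"type":"object","properties":{"deltas":{"type":"array","items":{"type":"array"}},"force":{"type":"number"}},"required":["deltas"]}

```bash
mkdir -p pics; cat > h.py <<'E'
import numpy as np, cv2
from plant import arm
from scipy.spatial.transform import Rotation as R
def cam(n):
    c=arm.capture(n); f=c['image'].shape[0]/2/np.tan(np.radians(c['fov_y']/2))
    K=np.array([[f,0,c['cx']],[0,f,c['cy']],[0,0,1]]); return c,K,cv2.Rodrigues(np.array(c['rvec'],float))[0],np.array(c['tvec'],float).ravel()
def proj(C,p):
    c,K,Rm,t=C; q=K@(Rm@np.array(p)+t); return q[:2]/q[2]
def ray(C,px):
    c,K,Rm,t=C; d=Rm.T@np.linalg.inv(K)@np.array([*px,1.]); return -Rm.T@t,d/np.linalg.norm(d)
def atz(C,px,z):
    o,d=ray(C,px); return o+d*(z-o[2])/d[2]
def tri(rs):
    A=0;b=0;
    for o,d in rs: P=np.eye(3)-np.outer(d,d);A=A+P;b=b+P@o
    x=np.linalg.solve(A,b); return x,[np.linalg.norm(np.cross(x-o,d)) for o,d in rs]
E
python3 - <<'E'
from h import *
Cs={n:cam(n) for n in('side','top')}
for n,C in Cs.items():
    cv2.imwrite(f'pics/{n}0.png',C[0]['image'][:,:,::-1]); print(n,ray(C,(256,192)))
for q in ['blue_collar','yellow_collar','green_collar','red_collar','rail_mid','pinch','console','brake_stand','bell','front_light','pedal_wrench','pedal','grease_tub','lube_bottle']:
    rs=[];o=[]
    for n,C in Cs.items():
        r=arm.place_of(n,q)
        if r: o.append((n,np.round(r[0]['position'],1).tolist(),round(r[0]['score'],2))); rs.append(ray(C,r[0]['position']))
    print(q,o,*( [np.round(v,4) for v in tri(rs)] if len(rs)>1 else []))
s=arm.get_obs(); print(s['t'],s['tool_rot'],s['tcp_pos'])
E
```

```text
side (array([-0.21143288, -0.78009028,  1.43007413]), array([ 0.40360575,  0.49662212, -0.76841972]))
top (array([0.25283709, 0.05082307, 1.55859441]), array([ 0.17711317, -0.03046476, -0.98371887]))
blue_collar [('side', [267.6, 163.7], 0.47), ('top', [210.4, 168.3], 0.75)] [0.5886 0.1401 0.125 ] [0.0058 0.0058]
yellow_collar [('side', [268.9, 164.2], 0.66), ('top', [190.7, 171.3], 0.57)] [0.6138 0.1943 0.0553] [0.028 0.028]
green_collar [('side', [212.8, 150.6], 0.65), ('top', [230.6, 159.3], 0.74)] [0.4555 0.1072 0.3688] [0.097 0.097]
red_collar [('side', [243.6, 147.9], 0.59), ('top', [168.6, 173.7], 0.74)] [0.5742 0.2642 0.1235] [0.0079 0.0079]
rail_mid [('side', [261.9, 134.1], 0.91), ('top', [198.1, 152.6], 0.77)] [0.5981 0.1701 0.2493] [0.0013 0.0013]
pinch [('side', [331.1, 240.8], 0.58), ('top', [349.1, 186.1], 0.67)] [ 0.5178 -0.2638  0.1454] [0.0078 0.0078]
console [('side', [262.5, 175.6], 0.8), ('top', [204.8, 169.8], 0.91)] [0.5976 0.1681 0.0322] [0.0027 0.0027]
brake_stand [('side', [348.3, 288.8], 0.94), ('top', [370.5, 202.5], 0.77)] [ 0.4989 -0.3689 -0.0036] [0.0001 0.0001]
bell [('side', [229.3, 200.5], 0.44)]
front_light [('side', [311.1, 303.6], 0.79), ('top', [357.5, 247.6], 0.57)] [ 0.3604 -0.3234  0.0016] [0.0083 0.0083]
pedal_wrench [('side', [366.3, 251.5], 0.63), ('top', [353.5, 158.7], 0.76)] [ 0.6424 -0.3172  0.0118] [0.0011 0.0011]
pedal [('side', [187.2, 175.3], 0.59), ('top', [136.6, 239.1], 0.93)] [0.3829 0.3775 0.0174] [0.0025 0.0025]
grease_tub [('side', [265.2, 249.6], 0.62), ('top', [279.5, 236.7], 0.56)] [ 0.3915 -0.0731 -0.0016] [0.0032 0.0032]
lube_bottle [('side', [213.9, 150.1], 0.78), ('top', [125.2, 187.9], 0.73)] [0.5471 0.4213 0.0133] [0.0025 0.0025]
1.5 [3.14145933e+00 1.89273799e-05 2.90880991e+00] [0.14416658 0.60816719 0.24235698]
```

```bash
python3 -c "
import cv2,numpy as np
cv2.imwrite('pics/both.png',cv2.resize(np.vstack([cv2.imread('pics/side0.png'),cv2.imread('pics/top0.png')]),(400,600)))"
```

```text
(no output)
```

View pics/side0.png

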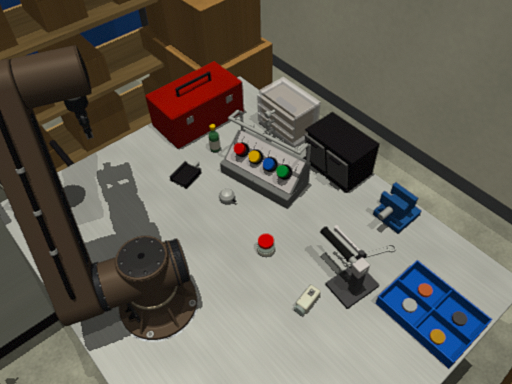

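View pics/top0.png

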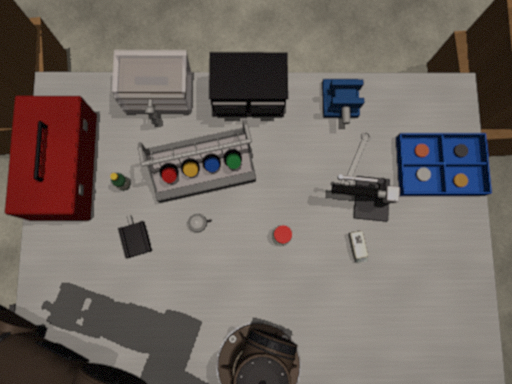

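The side picture shows the keys at red (241,149), yellow (255,157), blue (270,164) and green (284,171). The top picture shows the same order from left to right, with the console turned about 12°. The brake stand is at (370,195) in the top view. Next I'll fit the console pose from the cap blobs and zoom in on both areas.

```bash
cat > fit.py <<'E'
from h import *
from scipy.optimize import least_squares
Cs={n:cam(n) for n in('side','top')}
names=['red','yellow','blue','green']
hue={'red':(0,8),'yellow':(18,30),'blue':(100,125),'green':(55,85)}
roi={'side':(215,305,135,185),'top':(150,250,145,190)}
obs=[]
for n,C in Cs.items():
    h=cv2.cvtColor(C[0]['image'],cv2.COLOR_RGB2HSV); a,b,c,d=roi[n]
    for i,k in enumerate(names):
        m=((h[...,0]>=hue[k][0])&(h[...,0]<=hue[k][1])&(h[...,1]>130)&(h[...,2]>50)).astype(np.uint8)
        z=np.zeros_like(m); z[c:d,a:b]=m[c:d,a:b]
        nn,l,s,ce=cv2.connectedComponentsWithStats(z); j=1+np.argmax(s[1:,4]); x,y,w,hh,ar=s[j]
        obs.append((n,i,np.array([x+(w-1)/2,y+(hh-1)/2]),ce[j])); print(n,k,s[j],ce[j].round(1))
    for q in('rail_mid','console'):
        r=arm.place_of(n,q)[0]; obs.append((n,q,np.array(r['position']),np.array(r['position'])))
a=np.radians(40); N=np.array([-np.sin(a),0,np.cos(a)])
def pt(p,i):
    Rz=R.from_euler('z',p[2]); o=np.array([p[0],p[1],0])
    if i=='console': return o
    if i=='rail_mid': return o+Rz.apply([p[7],0,.235])
    return o+Rz.apply(np.array([0,(1.5-i)*.066,.1])+N*p[3+i])
f=lambda p:np.concatenate([(proj(Cs[n],pt(p,i))-u)*(1 if isinstance(i,int) else .5) for n,i,u,ce in obs]+[(p[3:7]-.024)/.008,[p[7]/.004]])
r=least_squares(f,[.6,.17,.2]+[.022]*4+[0],loss='soft_l1'); p=r.x
print(p[:3].round(4),np.degrees(p[2]),p[3:].round(4),f(p).round(1))
for i in names: print(i,pt(p,names.index(i)).round(4))
E
python3 fit.py; python3 -c "
import cv2,numpy as np
a=cv2.resize(cv2.imread('pics/side0.png')[210:320,280:410],None,fx=3,fy=3,interpolation=2)
b=cv2.resize(cv2.imread('pics/top0.png')[120:230,290:420],None,fx=3,fy=3,interpolation=2)
cv2.imwrite('pics/brake.png',np.hstack([a,b]))"
```

```text
side red [234 143  12  11 112] [239.2 148. ]
side yellow [248 150  13  13 123] [253.9 155.8]
side blue [263 158  12  12 117] [268.2 163.3]
side green [276 165  13  12 121] [281.9 170.4]
top red [161 168  16  15 175] [168.9 175. ]
top yellow [182 162  16  15 183] [190.  168.9]
top blue [205 158  15  14 163] [211.6 164.4]
top green [226 154  15  15 160] [233.  160.6]
[0.6057 0.1764 0.2201] 12.612230182037582 [ 0.0294  0.0239  0.0245  0.0307 -0.0002] [-0.4  0.9 -0.4  0.5 -0.7  0.5 -0.1  1.   0.1  0.3  0.1  0.9 -0.1 -0.7
  0.4 -0.2 -0.7 -0.3 -0.1 -0.5  0.9 -0.3 -1.7 -1.1  0.7 -0.   0.1  0.8
 -0.1]
red [0.5656 0.2689 0.1225]
yellow [0.5835 0.2053 0.1183]
blue [0.5975 0.1408 0.1188]
green [0.608  0.0755 0.1235]
```

View pics/brake.png

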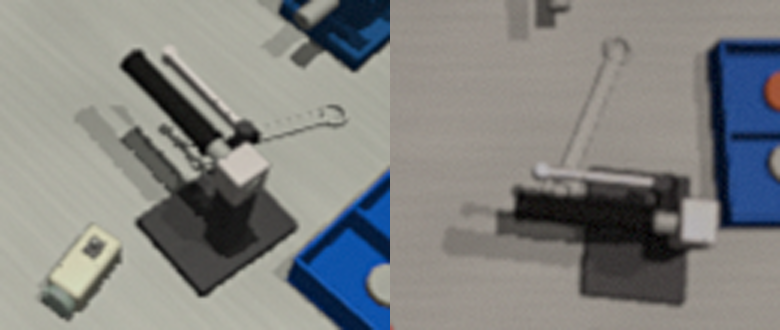

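The crop shows the lever, with its light bar and knob, on the far (+x) side of the black grip. The bar's free end points to +y, and the wrench lies on the bench below it. Now I'll work out the first move, to a hover over blue.

```bash
cat >> h.py <<'E'
YAW=0.2201; RC=R.from_euler('z',YAW)
a=np.radians(40); N=RC.apply([-np.sin(a),0,np.cos(a)])
RT=R.from_matrix(RC.as_matrix()@np.array([[-np.cos(a),0,np.sin(a)],[0,1,0],[-np.sin(a),0,-np.cos(a)]]))
CAP={'red':[.5656,.2689,.1225],'yellow':[.5835,.2053,.1183],'blue':[.5975,.1408,.1188],'green':[.608,.0755,.1235]}
def to(p,Rt=RT):
    s=arm.get_obs(); R0=R.from_euler('xyz',s['tool_rot'])
    print('turn',np.degrees((R0.inv()*Rt).as_rotvec()).round(2),'shift cm',(R0.inv().apply(np.array(p)-s['tcp_pos'])*100).round(2),'tcp',np.round(s['tcp_pos'],4),'t',s['t'],'F',np.round(s['ft_force'],2))
def hover(k,h=.071): return np.array(CAP[k])+N*h
E
python3 - <<'E'
from h import *
print(hover('blue')); to(hover('blue')); to([.35,.38,.3])
E
```

```text
[0.55296307 0.130836   0.17318916]
turn [ -9.05 -39.3  -24.88] shift cm [-50.79 -37.01   6.91] tcp [0.1442 0.6082 0.2423] t 1.8 F [-0.19 -0.03  0.4 ]
turn [ -9.05 -39.3  -24.88] shift cm [-25.29 -17.45  -5.77] tcp [0.1442 0.6082 0.2423] t 1.8 F [-0.19 -0.03  0.4 ]
```

>>> move_arm(
  deltas=[
    [[-1.5,-6.5,-4.1],[-4,-3,-2],0],
    [[-3,-13,-8.2],[-8,-6,-4],0],
    [[-4.5,-19.6,-12.4],[-13,-9,-6],0],
    [[-6,-26.2,-16.5],[-17,-12,-6],0],
    [[-7.5,-32.7,-20.7],[-21,-15,-6],0],
    [[-9,-39.3,-24.9],[-25.3,-17.5,-6],0],
    [[-9,-39.3,-24.9],[-25.3,-17.5,-6],0],
    [[-9,-39.3,-24.9],[-25.3,-17.5,-6],0],
  ],
)

```text
t: 2.6
tcp_pos: [0.3509, 0.3775, 0.3025]
tool_rot: [-3.14, 0.698, -2.923]
ft_force: [0.3, -0.0, -0.5]
grip_width: -0.0002
grip_force: 0.0
```

```bash
python3 - <<'E'
from h import *
to(hover('blue'))
print(arm.get_obs()['joint_pos'])
E
```

```text
turn [-0.15  0.01 -0.07] shift cm [ -2.7  -28.43  19.19] tcp [0.3509 0.3775 0.3025] t 2.6 F [ 0.26 -0.   -0.52]
[ 0.88222445  0.1595355   2.0729032  -0.93400083  0.51679913 -0.16488259]
```

>>> move_arm(
  deltas=[
    [[0,0,0],[-0.5,-5,1],0],
    [[0,0,0],[-1,-9.5,3],0],
    [[0,0,0],[-1.5,-14,5],0],
    [[0,0,0],[-2,-18.5,7],0],
    [[0,0,0],[-2.7,-23,9],0],
    [[0,0,0],[-2.7,-27,11],0],
    [[0,0,0],[-2.7,-28.4,15],0],
    [[0,0,0],[-2.7,-28.4,19],0],
  ],
)

```text
t: 3.4
tcp_pos: [0.4745, 0.1855, 0.2507]
tool_rot: [3.134, 0.666, -2.92]
ft_force: [-0.3, 0.7, 0.7]
grip_width: -0.0001
grip_force: 0.0
```

```bash
python3 - <<'E'
from h import *
to(hover('blue'))
C=cam('wrist'); cv2.imwrite('pics/w1.png',C[0]['image'][:,:,::-1])
for k in CAP:
    r=arm.place_of('wrist',k+'_collar'); print(k,[(np.round(x['position'],1),round(x['score'],2)) for x in r[:2]],'pred',proj(C,CAP[k]).round(1), 'panelpt', proj(C,np.array(CAP[k])-.02*N).round(1))
E
```

```text
turn [ 0.48 -1.82  0.04] shift cm [-0.28 -7.13 10.03] tcp [0.4745 0.1855 0.2507] t 3.4 F [-0.26  0.74  0.67]
red [(array([321., 180.]), 0.91)] pred [321.8 180.4] panelpt [317.9 176.5]
yellow [(array([256.2, 176.6]), 0.84)] pred [252.9 179.4] panelpt [253.1 175.6]
blue [(array([182. , 176.2]), 0.77)] pred [184.7 179.5] panelpt [188.9 175.7]
green [(array([120.2, 172.5]), 0.83), (array([320.6, 178.5]), 0.57)] pred [113.4 180.8] panelpt [122.1 176.8]
```

View pics/w1.png

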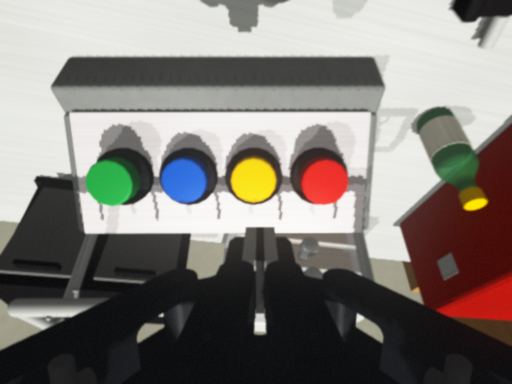

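The wrist picture shows the caps at green (113,181), blue (185,180), yellow (253,180) and red (321,181). These match the predicted positions within 1–2 px, so I'll go on to the hover over blue.

>>> move_arm(
  deltas=[
    [[0.5,-1.8,0],[-0.2,-4,2],0],
    [[0.5,-1.8,0],[-0.3,-7.1,5],0],
    [[0.5,-1.8,0],[-0.3,-7.1,9],0],
    [[0.5,-1.8,0],[-0.3,-7.1,10],0],
    [[0.5,-1.8,0],[-0.3,-7.1,10],0],
    [[0.5,-1.8,0],[-0.3,-7.1,10],0],
  ],
)

```text
t: 4.25
tcp_pos: [0.5549, 0.1434, 0.2131]
tool_rot: [-3.134, 0.656, -2.923]
ft_force: [0.2, -0.1, -0.3]
grip_width: 0.0003
grip_force: 0.0
```

```bash
python3 - <<'E'
from h import *
to(hover('blue')); print(arm.get_obs()['ft_force']@N)
E
```

```text
turn [-0.49 -2.39 -0.05] shift cm [ 2.8  -1.17  2.89] tcp [0.5549 0.1434 0.2131] t 4.25 F [ 0.17 -0.13 -0.33]
-0.34070934899292254
```

>>> move_arm(
  deltas=[
    [[0,0,0],[0,0,0],0],
    [[0,0,0],[0,0,0],0],
  ],
)

```text
t: 4.45
tcp_pos: [0.5544, 0.1432, 0.2121]
tool_rot: [-3.132, 0.654, -2.92]
ft_force: [-1.0, -0.0, 0.6]
grip_width: -0.0001
grip_force: 0.0
```

```bash
python3 - <<'E'
from h import *
to(hover('blue'));print(arm.get_obs()['joint_pos'])
E
```

```text
turn [-0.5  -2.52  0.09] shift cm [ 2.7  -1.15  2.85] tcp [0.5544 0.1432 0.2121] t 4.45 F [-1.01 -0.05  0.55]
[ 0.11332613  0.33340779  2.12194828  1.02471466  0.06573243 -2.68066707]
```

The arm is at a wrist limit: joint 5 is at 0.066 and joint 6 at -2.68. The tool needs a slightly steeper tilt, in line with the base azimuth. I'll fit the kinematics from the samples I have.

```bash
cat > kin.py <<'E'
from h import *
from scipy.optimize import least_squares
s=arm.get_obs()
S=[([1.232,.491,1.559,0,1.092,-.106],[.14417,.60817,.24236],[np.pi,0,2.90881]),
([0.88222445,0.1595355,2.0729032,-0.93400083,0.51679913,-0.16488259],[0.3509,0.3775,0.3025],[-3.14,.698,-2.923]),
(s['joint_pos'],s['tcp_pos'],s['tool_rot'])]
def fk(q,L):
    d1,L2,L3,e,L6=L
    A=R.from_euler('Z',q[0]); B=A*R.from_euler('Y',q[1]); C=B*R.from_euler('Y',q[2]); D=C*R.from_euler('ZYZ',[q[3],q[4],q[5]])
    return A.apply([0,0,d1])+B.apply([0,0,L2])+C.apply([e,0,L3])+D.apply([0,0,L6]),D
if __name__=='__main__':
    f=lambda L:np.concatenate([fk(q,L)[0]-p for q,p,_ in S])
    r=least_squares(f,[.3,.4,.4,0,.25]); print(r.x,(f(r.x)*1000).round(1))
    for q,p,o in S: print(np.degrees((fk(q,r.x)[1].inv()*R.from_euler('xyz',o)).as_rotvec()).round(1))
    L=r.x
    for k in CAP:
      for tilt in (20,25,30,35):
        for h in(.011,.071):
          az=np.arctan2(CAP[k][1],CAP[k][0]); t=np.radians(tilt)
          p=hover(k,h); az=np.arctan2(p[1],p[0])
          z=R.from_euler('z',az).apply([np.sin(t),0,-np.cos(t)])
          g=least_squares(lambda q:np.concatenate([fk([az,q[0],q[1],0,q[2],0],L)[0]-p,[q.sum()-np.pi+t]]),[.4,1.8,.5]); print(k,tilt,h,g.x.round(2),round(g.cost,6))
E
python3 kin.py
```

```text
[-0.00062176  0.5871767   0.35562933 -0.07403928  0.15899323] [ 64.  -17.3  17.6  15.4 -31.8  -5.3  12.  -69.8 -12.3]
[-0. -0. 90.]
[-0.  0. 90.]
[-0.  0. 90.]
red 20 0.011 [0.51 1.96 0.32] 0.0
red 20 0.071 [0.41 1.99 0.39] 0.0
red 25 0.011 [0.5  2.   0.21] 0.0
red 25 0.071 [0.39 2.03 0.28] 0.0
red 30 0.011 [0.49 2.04 0.09] 0.0
red 30 0.071 [0.38 2.07 0.16] 0.0
red 35 0.011 [ 0.48  2.08 -0.04] 0.0
red 35 0.071 [0.38 2.11 0.04] 0.0
yellow 20 0.011 [0.5  1.99 0.3 ] 0.0
yellow 20 0.071 [0.4  2.02 0.37] 0.0
yellow 25 0.011 [0.49 2.03 0.18] 0.0
yellow 25 0.071 [0.39 2.06 0.26] 0.0
yellow 30 0.011 [0.48 2.07 0.06] 0.0
yellow 30 0.071 [0.38 2.1  0.14] 0.0
yellow 35 0.011 [ 0.48  2.11 -0.06] 0.0
yellow 35 0.071 [0.37 2.14 0.02] 0.0
blue 20 0.011 [0.5 2.  0.3] 0.0
blue 20 0.071 [0.39 2.03 0.37] 0.0
blue 25 0.011 [0.48 2.04 0.18] 0.0
blue 25 0.071 [0.38 2.07 0.25] 0.0
blue 30 0.011 [0.48 2.08 0.06] 0.0
blue 30 0.071 [0.37 2.11 0.14] 0.0
blue 35 0.011 [ 0.47  2.12 -0.06] 0.0
blue 35 0.071 [0.36 2.15 0.02] 0.0
green 20 0.011 [0.49 2.   0.31] 0.0
green 20 0.071 [0.39 2.03 0.38] 0.0
green 25 0.011 [0.48 2.04 0.19] 0.0
green 25 0.071 [0.37 2.07 0.26] 0.0
green 30 0.011 [0.47 2.08 0.07] 0.0
green 30 0.071 [0.36 2.11 0.15] 0.0
green 35 0.011 [ 0.46  2.12 -0.05] 0.0
green 35 0.071 [0.36 2.15 0.03] 0.0
```

```bash
python3 - <<'E'
import re
t=open('kin.py').read()
t=t.replace("d1,L2,L3,e,L6=L","d1,L2,L3,e,L6,ly,a1=L").replace("A.apply([0,0,d1])","A.apply([a1,ly,d1])").replace("[.3,.4,.4,0,.25]","[.2,.4,.4,0,.25,.06,0]")
t=t.replace("g=least_squares(lambda q:np.concatenate([fk([az,q[0],q[1],0,q[2],0],L)[0]-p,[q.sum()-np.pi+t]]),[.4,1.8,.5])","g=least_squares(lambda q:np.concatenate([fk([q[3],q[0],q[1],0,q[2],0],L)[0]-p,[q[:3].sum()-np.pi+t]]),[.4,1.8,.5,az])")
t=t.replace("(20,25,30,35)","(25,30,40)").replace("for k in CAP","for k in ['yellow','blue','green']")
open('kin.py','w').write(t)
E
python3 kin.py
```

```text
[ 1.97008438e-01  5.86950304e-01  4.11500167e-01  4.31168320e-02
  2.44286629e-01  6.60066134e-02 -4.13125310e-04] [ 0.1 -0.1 -0.  -0.   0.   0.  -0.   0.1 -0. ]
[-0. -0. 90.]
[-0.  0. 90.]
[-0.  0. 90.]
yellow 25 0.011 [0.53 1.98 0.2  0.23] 0.0
yellow 25 0.071 [0.41 2.03 0.27 0.23] 0.0
yellow 30 0.011 [0.53 2.03 0.06 0.23] 0.0
yellow 30 0.071 [0.4  2.08 0.13 0.23] 0.0
yellow 40 0.011 [ 0.54  2.13 -0.23  0.23] 0.0
yellow 40 0.071 [ 0.41  2.18 -0.15  0.23] 0.0
blue 25 0.011 [0.52 1.99 0.2  0.12] 0.0
blue 25 0.071 [0.4  2.04 0.26 0.12] 0.0
blue 30 0.011 [0.52 2.04 0.06 0.12] 0.0
blue 30 0.071 [0.4  2.09 0.13 0.12] 0.0
blue 40 0.011 [ 0.54  2.14 -0.23  0.12] 0.0
blue 40 0.071 [ 0.41  2.19 -0.16  0.12] 0.0
green 25 0.011 [0.51 1.99 0.21 0.01] 0.0
green 25 0.071 [ 0.39  2.04  0.27 -0.  ] 0.0
green 30 0.011 [0.51 2.04 0.07 0.01] 0.0
green 30 0.071 [ 0.39  2.09  0.14 -0.  ] 0.0
green 40 0.011 [ 0.53  2.14 -0.22  0.01] 0.0
green 40 0.071 [ 0.4   2.19 -0.15 -0.  ] 0.0
```

The kinematic model is exact to 0.1 mm. A tilt of about 25° with joint 4 near 0 is reachable, with joint 5 at about 0.2 and more than 14 mm of clearance to the rail. I'll use that orientation.

```bash
cat >> h.py <<'E'
b=np.radians(25)
RT=R.from_matrix(RC.as_matrix()@np.array([[-np.cos(b),0,np.sin(b)],[0,1,0],[-np.sin(b),0,-np.cos(b)]]))
DS=RC.apply([-np.cos(a),0,-np.sin(a)])
TIPX=RT.apply([0,0,1])
def hov(k,h): # TCP so that tip centre is h out from cap, 4mm downslope
    return np.array(CAP[k])+.004*DS+N*h-.011*TIPX
E
python3 - <<'E'
from h import *
to(hov('blue',.04)); print('-N in tool',RT.inv().apply(-N),'N',N,RT.as_euler('xyz'))
E
```

```text
turn [-0.5  -2.52  0.09] shift cm [ 2.72 -1.13  4.89] tcp [0.5544 0.1432 0.2121] t 4.45 F [-1.01 -0.05  0.55]
-N in tool [-2.58819045e-01  4.63411304e-17  9.65925826e-01] N [-0.62728076 -0.14033803  0.76604444] [-3.14159265  0.43633231 -2.92149265]
```

```bash
cat >> h.py <<'E'
_to=to
def to(p,Rt=None): _to(p,RT if Rt is None else Rt)
E
python3 - <<'E'
from h import *
to(hov('blue',.04))
E
```

```text
turn [-0.51 12.48  0.02] shift cm [ 2.72 -1.13  4.89] tcp [0.5544 0.1432 0.2121] t 4.45 F [-1.01 -0.05  0.55]
```

>>> move_arm(
  deltas=[
    [[-0.5,2,0],[2.7,-0.5,-1],0],
    [[-0.5,6,0],[2.7,-1.1,-1],0],
    [[-0.5,10,0],[2.7,-1.1,0],0],
    [[-0.5,12.5,0],[2.7,-1.1,1],0],
    [[-0.5,12.5,0],[2.7,-1.1,2],0],
    [[-0.5,12.5,0],[2.7,-1.1,2],0],
    [[-0.5,12.5,0],[2.7,-1.1,2],0],
  ],
)

```text
t: 5.15
tcp_pos: [0.5473, 0.1304, 0.1806]
tool_rot: [3.142, 0.438, -2.921]
ft_force: [-0.2, 0.3, 0.4]
grip_width: -0.0002
grip_force: 0.0
```

```bash
python3 - <<'E'
from h import *
to(hov('blue',.04));print(arm.get_obs()['joint_pos'].round(2) if hasattr(arm.get_obs()['joint_pos'],'round') else arm.get_obs()['joint_pos'])
E
```

```text
turn [0.02 0.08 0.03] shift cm [-0.61 -0.09  2.91] tcp [0.5473 0.1304 0.1806] t 5.15 F [-0.17  0.35  0.42]
[ 0.09  0.38  2.05  0.2   0.28 -1.87]
```

>>> move_arm(
  deltas=[
    [[0,0,0],[-0.5,-0.1,2],0],
    [[0,0,0],[-0.9,-0.1,3.6],0],
    [[0,0,0],[-1,-0.1,4.2],0],
    [[0,0,0],[-1,-0.1,4.2],0],
  ],
)

```text
t: 5.55
tcp_pos: [0.574, 0.1348, 0.1463]
tool_rot: [3.141, 0.437, -2.923]
ft_force: [0.7, -0.3, -0.1]
grip_width: -0.0001
grip_force: 0.0
```

>>> move_arm(
  deltas=[
    [[0,0,0],[-0.05,0,0.2],0],
    [[0,0,0],[-0.1,0,0.4],0],
    [[0,0,0],[-0.16,0,0.6],0],
    [[0,0,0],[-0.21,0,0.8],0],
    [[0,0,0],[-0.26,0,1.0],0],
    [[0,0,0],[-0.26,0,1.0],0],
  ],
)

```text
t: 6.15
tcp_pos: [0.5813, 0.136, 0.1383]
tool_rot: [3.141, 0.437, -2.923]
ft_force: [1.0, 0.2, -0.2]
grip_width: -0.0
grip_force: 0.0
```

```bash
python3 - <<'E'
from h import *
to(hov('blue',.0));print(arm.get_obs()['ft_force']@N)
E
```

```text
turn [-0.03  0.03 -0.1 ] shift cm [-0.32  0.11  1.48] tcp [0.5813 0.136  0.1383] t 6.15 F [ 1.05  0.25 -0.24]
-0.8782239086291384
```

>>> move_arm(
  deltas=[
    [[0,0,0],[-0.1,0.1,0.4],0],
    [[0,0,0],[-0.2,0.1,0.7],0],
    [[0,0,0],[-0.25,0.1,0.9],0],
    [[0,0,0],[-0.25,0.1,1.0],0],
    [[0,0,0],[-0.25,0.1,1.0],0],
  ],
)

```text
t: 6.65
tcp_pos: [0.5875, 0.1385, 0.1305]
tool_rot: [3.141, 0.437, -2.923]
ft_force: [-1.9, -0.6, 4.4]
grip_width: 0.0
grip_force: 2.2
```

>>> move_arm(
  deltas=[
    [[0,0,0],[-0.03,0,0.1],0],
    [[0,0,0],[-0.05,0,0.2],0],
    [[0,0,0],[-0.08,0,0.3],0],
    [[0,0,0],[-0.1,0,0.4],0],
    [[0,0,0],[-0.1,0,0.4],0],
  ],
)

```text
t: 7.15
tcp_pos: [0.59, 0.139, 0.1275]
tool_rot: [3.141, 0.438, -2.923]
ft_force: [-2.7, 0.9, 6.0]
grip_width: 0.0003
grip_force: 3.3
```

```bash
python3 - <<'E'
from h import *
to(hov('blue',.0));print(arm.get_obs()['ft_force']@N)
E
```

```text
turn [-0.04  0.07 -0.1 ] shift cm [0.06 0.01 0.11] tcp [0.59   0.139  0.1275] t 7.15 F [-2.66  0.94  6.  ]
6.13160471311138
```

Blue is pressed: 4.6 N rising to 6.1 N, about 8 mm of travel. I'll retract and shift 66 mm along the row to yellow.

>>> move_arm(
  deltas=[
    [[0,0,0],[0,0,0],0],
    [[0,0,0],[0.4,0,-1.5],0],
    [[0,0,0],[0.8,0,-3],0],
    [[0,0,0],[1,0,-3.7],0],
    [[0,0,0],[1,2,-3.7],0],
    [[0,0,0],[1,5,-3.7],0],
    [[0,0,0],[1,6.6,-3.7],0],
    [[0,0,0],[1,6.6,-3.7],0],
  ],
)

```text
t: 7.95
tcp_pos: [0.551, 0.1996, 0.1563]
tool_rot: [3.141, 0.437, -2.921]
ft_force: [-0.5, -0.9, -0.5]
grip_width: 0.0002
grip_force: 0.0
```

```bash
python3 - <<'E'
from h import *
to(hov('yellow',.015));print(arm.get_obs()['ft_force']@N)
E
```

```text
turn [0.02 0.03 0.02] shift cm [-0.6  -0.16  2.39] tcp [0.551  0.1996 0.1563] t 7.95 F [-0.55 -0.86 -0.55]
0.04528300341092409
```

>>> move_arm(
  deltas=[
    [[0,0,0],[-0.3,-0.1,1],0],
    [[0,0,0],[-0.5,-0.1,1.9],0],
    [[0,0,0],[-0.5,-0.1,1.9],0],
    [[0,0,0],[-0.5,-0.1,2.0],0],
    [[0,0,0],[-0.55,-0.1,2.2],0],
    [[0,0,0],[-0.6,-0.1,2.4],0],
    [[0,0,0],[-0.6,-0.1,2.4],0],
  ],
)

```text
t: 8.65
tcp_pos: [0.567, 0.2004, 0.1373]
tool_rot: [3.141, 0.437, -2.923]
ft_force: [0.4, -0.3, 0.3]
grip_width: 0.0
grip_force: 0.0
```

>>> move_arm(
  deltas=[
    [[0,0,0],[-0.05,0,0.2],0],
    [[0,0,0],[-0.1,0,0.4],0],
    [[0,0,0],[-0.15,0,0.6],0],
    [[0,0,0],[-0.15,0,0.6],0],
  ],
)

```text
t: 9.05
tcp_pos: [0.5708, 0.2014, 0.1325]
tool_rot: [3.141, 0.437, -2.923]
ft_force: [-0.8, 0.6, 2.2]
grip_width: -0.0002
grip_force: 1.0
```

>>> move_arm(
  deltas=[
    [[0,0,0],[-0.05,0,0.2],0],
    [[0,0,0],[-0.1,0,0.4],0],
    [[0,0,0],[-0.15,0,0.6],0],
    [[0,0,0],[-0.16,0,0.65],0],
    [[0,0,0],[-0.16,0,0.65],0],
    [[0,0,0],[-0.16,0,0.65],0],
    [[0,0,0],[-0.16,0,0.65],0],
  ],
)

```text
t: 9.75
tcp_pos: [0.5749, 0.2023, 0.1275]
tool_rot: [3.141, 0.438, -2.923]
ft_force: [-2.6, 0.1, 5.6]
grip_width: 0.0
grip_force: 2.8
```

Yellow is pressed at 5.9 N. I'll retract clear of the console and head for the brake.

>>> move_arm(
  deltas=[
    [[0,0,0],[0.4,0,-1.5],0],
    [[0,0,0],[0.8,0,-3],0],
    [[0,0,0],[1.5,0,-5.5],0],
    [[0,0,0],[3,0,-9],0],
    [[0,0,0],[4,-2,-13],0],
    [[0,0,0],[4,-4,-16],0],
    [[0,0,0],[4,-4,-16],0],
  ],
)

```text
t: 10.45
tcp_pos: [0.4819, 0.1394, 0.2586]
tool_rot: [-3.141, 0.442, -2.924]
ft_force: [0.5, 0.4, -0.4]
grip_width: -0.0001
grip_force: 0.0
```

```bash
python3 - <<'E'
from h import *
Rb=R.from_matrix(R.from_euler('z',-.09).as_matrix()@np.array([[0,1,0],[1,0,0],[0,0,-1.]]))
to([.45,-.2,.36],Rb); print(arm.get_obs()['joint_pos'])
E
```

```text
turn [ 23.73  17.39 105.61] shift cm [  5.09 -32.46 -13.62] tcp [0.4819 0.1394 0.2586] t 10.45 F [ 0.48  0.39 -0.44]
[ 0.13202227  0.17588118  2.08579272  0.08486236  0.4404394  -1.72468164]
```

>>> move_arm(
  deltas=[
    [[1.8,1.3,8],[0.5,-3,-3],8.5],
    [[3.5,2.6,16],[1,-6,-6],8.5],
    [[5.3,3.9,24],[1.5,-9,-9],8.5],
    [[7.1,5.2,31.7],[2,-12,-11],8.5],
    [[8.9,6.5,39.6],[2.5,-16,-13],8.5],
    [[10.7,7.8,47.5],[3,-20,-13.6],8.5],
    [[12.4,9.1,55],[4,-24,-13.6],8.5],
    [[14,10.3,62.5],[5,-28,-13.6],8.5],
  ],
)

```text
t: 11.25
tcp_pos: [0.4422, -0.1567, 0.3568]
tool_rot: [3.036, 0.168, 2.223]
ft_force: [-0.0, 0.5, 0.9]
grip_width: 0.0848
grip_force: 0.0
```

```bash
python3 - <<'E'
from h import *
Rb=R.from_matrix(R.from_euler('z',-.09).as_matrix()@np.array([[0,1,0],[1,0,0],[0,0,-1.]]))
to([.45,-.22,.36],Rb); print(arm.get_obs()['joint_pos'])
E
```

```text
turn [ 9.33  6.96 42.88] shift cm [-5.48 -3.27  0.27] tcp [ 0.4422 -0.1567  0.3568] t 11.25 F [-0.03  0.46  0.91]
[-0.49594675  0.07934849  1.85229829  0.03253343  1.01357276 -1.17131567]
```

>>> move_arm(
  deltas=[
    [[1.9,1.4,8],[-1,-1,0],8.5],
    [[3.6,2.7,16],[-2,-2,0],8.5],
    [[5.4,4,24],[-4,-3.3,0],8.5],
    [[7,5.2,32],[-5.5,-3.3,0],8.5],
    [[8.8,6.5,40],[-5.5,-3.3,0],8.5],
    [[9.3,7,42.9],[-5.5,-3.3,0],8.5],
    [[9.3,7,42.9],[-5.5,-3.3,0],8.5],
    [[9.3,7,42.9],[-5.5,-3.3,0],8.5],
  ],
)

```text
t: 12.05
tcp_pos: [0.4499, -0.2184, 0.3625]
tool_rot: [3.141, -0.0, 1.488]
ft_force: [-0.8, 0.2, 0.0]
grip_width: 0.0852
grip_force: 0.0
```

```bash
python3 - <<'E'
from h import *
s=arm.get_obs();print(s['tcp_pos'],s['tool_rot'])
rs=[]
for n in('wrist','side','top'):
    C=cam(n); cv2.imwrite(f'pics/{n}2.png',C[0]['image'][:,:,::-1])
    for q in('pinch','brake_stand'):
        r=arm.place_of(n,q)
        print(n,q,[(np.round(x['position'],1),round(x['score'],2),atz(C,x['position'],.15 if q=='pinch' else 0).round(4)) for x in r[:2]])
E
```

```text
[ 0.44987736 -0.21841965  0.36249269] [ 3.14072328e+00 -1.07787544e-04  1.48796955e+00]
wrist pinch [(array([331.6, 207.9]), 0.7, array([ 0.5265, -0.2722,  0.15  ]))]
wrist brake_stand [(array([298.3, 236.9]), 0.57, array([ 0.5016, -0.3702,  0.    ]))]
side pinch [(array([333.9, 238.6]), 0.83, array([ 0.5203, -0.2628,  0.15  ])), (array([264.3, 181.8]), 0.65, array([0.5127, 0.0631, 0.15  ]))]
side brake_stand [(array([349. , 287.4]), 0.56, array([ 0.5026, -0.368 ,  0.    ]))]
top pinch []
top brake_stand [(array([369.4, 200.7]), 0.6, array([ 0.5044, -0.3648,  0.    ]))]
```

View pics/wrist2.png

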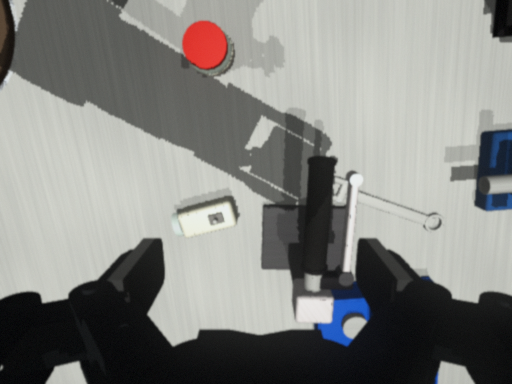

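The wrist picture shows the grip running from (322,157) to (314,275), the lever knob at (356,180) and the clamp block at (315,308). Now I'll work out the metric geometry.

```bash
python3 - <<'E'
from h import *
C=cam('wrist'); g=cv2.cvtColor(C[0]['image'],cv2.COLOR_RGB2GRAY).astype(int)
for r in (185,200,215,230,245,260): print(r,g[r,296:366].tolist())
for n,p in dict(gripfree=(322,157),gripnear=(314,275),knob=(356,180),block=(315,296)).items(): print(n,atz(C,p,.15).round(4))
for s in (1,):
    o=atz(C,(322,157),.15)-atz(C,(314,275),.15); print('len',np.linalg.norm(o),'yaw',np.arctan2(-o[0],o[1]))
E
```

```text
185 [69, 70, 70, 75, 90, 98, 101, 100, 100, 104, 92, 60, 33, 26, 25, 25, 25, 24, 26, 25, 28, 28, 27, 27, 27, 29, 29, 28, 29, 31, 30, 31, 30, 29, 32, 36, 87, 163, 193, 200, 199, 200, 184, 131, 114, 150, 188, 210, 218, 217, 204, 154, 102, 81, 101, 157, 208, 230, 236, 236, 234, 230, 224, 217, 210, 202, 197, 196, 198, 202]
200 [85, 110, 91, 72, 70, 67, 69, 68, 67, 62, 42, 24, 23, 23, 23, 27, 22, 25, 23, 24, 25, 25, 26, 27, 28, 26, 27, 28, 31, 33, 35, 37, 37, 36, 40, 65, 111, 163, 174, 177, 192, 207, 220, 219, 213, 202, 187, 176, 186, 177, 125, 85, 86, 118, 175, 213, 232, 235, 233, 227, 206, 189, 196, 207, 207, 207, 208, 209, 210, 210]
215 [72, 65, 48, 34, 34, 33, 32, 33, 31, 28, 22, 20, 22, 21, 23, 24, 24, 24, 27, 32, 33, 34, 32, 34, 34, 35, 37, 34, 34, 33, 33, 32, 34, 34, 40, 44, 55, 77, 84, 85, 85, 84, 85, 84, 83, 85, 85, 85, 77, 75, 77, 91, 139, 174, 186, 224, 232, 228, 216, 195, 192, 197, 196, 197, 199, 197, 195, 197, 201, 200]
230 [70, 66, 53, 41, 32, 33, 34, 30, 25, 25, 25, 27, 26, 29, 28, 30, 33, 31, 33, 34, 34, 32, 34, 34, 32, 35, 33, 33, 31, 29, 31, 30, 33, 42, 46, 48, 63, 70, 8
[... 224 characters left out ...]
34, 32, 32, 33, 34, 32, 35, 35, 34, 31, 31, 30, 30, 46, 66, 76, 79, 78, 78, 77, 78, 79, 78, 79, 77, 78, 78, 73, 69, 70, 82, 127, 175, 195, 224, 229, 226, 212, 192, 193, 195, 194, 178, 113, 51, 30, 31, 28, 29, 29, 30, 30]
260 [32, 31, 33, 32, 34, 32, 30, 27, 30, 27, 32, 31, 32, 35, 34, 36, 37, 37, 36, 37, 36, 32, 35, 33, 34, 33, 29, 33, 29, 32, 50, 70, 78, 78, 78, 77, 80, 78, 78, 78, 77, 79, 79, 74, 69, 67, 73, 108, 165, 205, 227, 229, 228, 221, 211, 200, 198, 198, 193, 167, 99, 38, 24, 21, 26, 24, 23, 27, 27, 28]
gripfree [ 0.5177 -0.2139  0.15  ]
gripnear [ 0.5034 -0.3554  0.15  ]
knob [ 0.5542 -0.2426  0.15  ]
block [ 0.5034 -0.384   0.15  ]
len 0.14223400815342183 yaw -0.10081853109478496
```

```bash
python3 - <<'E'
from h import *
Rb=R.from_matrix(R.from_euler('z',-.10).as_matrix()@np.array([[0,1,0],[1,0,0],[0,0,-1.]]))
to([.5195,-.2734,.142],Rb)
E
```

```text
turn [0.1  0.   0.89] shift cm [-4.89  7.38 22.14] tcp [ 0.4497 -0.2184  0.3633] t 12.55 F [-0.24  0.07 -0.64]
```

>>> move_arm(
  deltas=[
    [[0,0,0.9],[-2,3,4],8.5],
    [[0,0,0.9],[-4,6,8],8.5],
    [[0,0,0.9],[-4.9,7.4,12],8.5],
    [[0,0,0.9],[-4.9,7.4,14.5],8.5],
    [[0,0,0.9],[-4.9,7.4,15],8.5],
    [[0,0,0.9],[-4.9,7.4,15],8.5],
  ],
)

```text
t: 13.15
tcp_pos: [0.5194, -0.2735, 0.2133]
tool_rot: [3.141, -0.001, 1.471]
ft_force: [-0.5, -0.1, 0.4]
grip_width: 0.085
grip_force: 0.0
```

```bash
python3 - <<'E'
from h import *
Rb=R.from_matrix(R.from_euler('z',-.10).as_matrix()@np.array([[0,1,0],[1,0,0],[0,0,-1.]]))
to([.5195,-.2734,.142],Rb)
for n in('side','wrist'):
    C=cam(n); im=C[0]['image'][:,:,::-1].copy(); r=arm.place_of(n,'pinch'); print([(x['position'],x['score'],atz(C,x['position'],.15)) for x in r[:1]])
    for p in ([.526,-.274,.15],):
        cv2.circle(im,tuple(int(v) for v in proj(C,p)),2,(255,0,255),-1)
    cv2.imwrite(f'pics/{n}3.png',im)
a=cv2.imread('pics/side3.png')[190:310,270:400]; b=cv2.imread('pics/wrist3.png')
cv2.imwrite('pics/c3.png',np.hstack([cv2.resize(a,(416,384),interpolation=2),b])[:, :800])
E
```

```text
turn [ 0.04 -0.03 -0.01] shift cm [0.   0.   7.13] tcp [ 0.5194 -0.2735  0.2133] t 13.15 F [-0.48 -0.1   0.41]
[([336.0, 242.7], 0.79, array([ 0.51387331, -0.27788813,  0.15      ]))]
[([268.7, 203.4], 0.89, array([ 0.52580711, -0.27021233,  0.15      ]))]
```

View pics/c3.png

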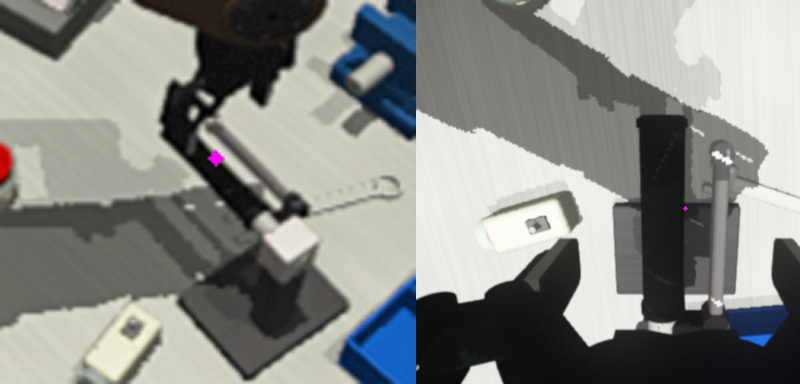

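In the wrist picture, the marked pinch point at (269,208) sits midway between the grip's outer edge (225) and the lever's outer edge (314). The open fingers straddle both, so I'll descend.

>>> move_arm(
  deltas=[
    [[0,0,0],[0,0,2],8.5],
    [[0,0,0],[0,0,4.5],8.5],
    [[0,0,0],[0,0,6.5],8.5],
    [[0,0,0],[0,0,7.1],8.5],
    [[0,0,0],[0,0,7.1],8.5],
  ],
  force=20,
)

```text
t: 13.85
tcp_pos: [0.5197, -0.2736, 0.1428]
tool_rot: [3.14, 0.0, 1.471]
ft_force: [-0.1, -0.1, 0.7]
grip_width: 0.0849
grip_force: 0.0
```

>>> move_arm(
  deltas=[
    [[0,0,0],[0,0,0],7],
    [[0,0,0],[0,0,0],6],
    [[0,0,0],[0,0,0],5.5],
    [[0,0,0],[0,0,0],5],
    [[0,0,0],[0,0,0],4.6],
    [[0,0,0],[0,0,0],4.2],
    [[0,0,0],[0,0,0],4.0],
    [[0,0,0],[0,0,0],4.0],
  ],
  force=30,
)

```text
t: 14.65
tcp_pos: [0.519, -0.2738, 0.1443]
tool_rot: [3.14, 0.001, 1.471]
ft_force: [-9.8, 0.3, 16.1]
grip_width: 0.0422
grip_force: 27.8
```

The width is 42.2 mm, so the lever is fully in. I'll hold briefly, then release.

>>> move_arm(
  deltas=[
    [[0,0,0],[0,0,0],4],
    [[0,0,0],[0,0,0],4],
    [[0,0,0],[0,0,0],8.5],
    [[0,0,0],[0,0,0],8.5],
    [[0,0,0],[0,0,0],8.5],
    [[0,0,0],[0,0,0],8.5],
    [[0,0,0],[0,0,0],8.5],
  ],
)

```text
t: 15.35
tcp_pos: [0.5195, -0.2735, 0.1423]
tool_rot: [3.14, -0.0, 1.47]
ft_force: [0.1, -0.5, -0.4]
grip_width: 0.0849
grip_force: 0.0
```

>>> move_arm(
  deltas=[
    [[0,0,0],[0,0,-3],8.5],
    [[0,0,0],[0,0,-7],8.5],
    [[0,0,0],[0,0,-11],8.5],
    [[0,0,0],[0,0,-15],8.5],
    [[0,0,0],[0,0,-18],4],
    [[0,0,0],[0,0,-18],0],
    [[0,0,0],[0,0,-18],0],
  ],
)

```text
t: 16.05
tcp_pos: [0.5192, -0.2734, 0.3224]
tool_rot: [3.14, 0.0, 1.471]
ft_force: [-0.3, 0.4, 0.1]
grip_width: 0.0429
grip_force: 0.0
```

```bash
python3 - <<'E'
from h import *
print(hov('green',.06)); to(hov('green',.06)+[-.06,0,.09])
E
```

```text
[0.56283625 0.06539577 0.1768609 ]
turn [ -23.52  -16.92 -106.4 ] shift cm [33.55 -5.02  5.54] tcp [ 0.5192 -0.2734  0.3224] t 16.05 F [-0.27  0.42  0.14]
```

>>> move_arm(
  deltas=[
    [[-1.8,-1.3,-8],[2,-1,0],0],
    [[-3.5,-2.6,-16],[4,-2,0],0],
    [[-5.3,-3.9,-24],[7,-3,0],0],
    [[-7,-5,-32],[10,-4,0],0],
    [[-8.8,-6.3,-40],[14,-5,0],0],
    [[-10.6,-7.6,-48],[18,-5,0],0],
    [[-12.2,-8.8,-55],[21,-5,0],0],
    [[-14,-10,-63],[24,-5,0],0],
  ],
)

```text
t: 16.85
tcp_pos: [0.493, -0.0281, 0.3209]
tool_rot: [3.029, 0.263, 2.569]
ft_force: [-0.2, -0.3, -0.4]
grip_width: 0.0001
grip_force: 0.0
```

```bash
python3 - <<'E'
from h import *
to(hov('green',.06)+[-.06,0,.09])
E
```

```text
turn [ -9.46  -6.96 -43.11] shift cm [5.5  7.88 5.03] tcp [ 0.493  -0.0281  0.3209] t 16.85 F [-0.24 -0.29 -0.44]
```

>>> move_arm(
  deltas=[
    [[-1.8,-1.3,-8],[1,1.5,1],0],
    [[-3.6,-2.6,-16],[2,3,2],0],
    [[-5.3,-3.9,-24],[3.5,5,3],0],
    [[-7,-5.1,-32],[4.5,7,4],0],
    [[-8.8,-6.4,-40],[5.5,7.9,5],0],
    [[-9.5,-7,-43.1],[5.5,7.9,5],0],
    [[-9.5,-7,-43.1],[5.5,7.9,5],0],
    [[-9.5,-7,-43.1],[5.5,7.9,5],0],
  ],
)

```text
t: 17.65
tcp_pos: [0.5039, 0.0638, 0.2679]
tool_rot: [3.14, 0.437, -2.93]
ft_force: [0.4, 1.1, 0.3]
grip_width: 0.0002
grip_force: 0.0
```

```bash
python3 - <<'E'
from h import *
to(hov('green',.035)); print(arm.get_obs()['joint_pos'])
E
```

```text
turn [-0.11  0.03 -0.44] shift cm [-2.05 -1.09 13.12] tcp [0.5039 0.0638 0.2679] t 17.65 F [0.36 1.15 0.28]
[-0.06035986  0.17291958  2.05628368  0.24163074  0.50248913 -2.03114043]
```

>>> move_arm(
  deltas=[
    [[0,0,-0.4],[-0.5,-1.1,4],0],
    [[0,0,-0.4],[-1,-1.1,8],0],
    [[0,0,-0.4],[-1.7,-1.1,11],0],
    [[0,0,-0.4],[-2,-1.1,13],0],
    [[0,0,-0.4],[-2,-1.1,13],0],
    [[0,0,-0.4],[-2,-1.1,13],0],
  ],
)

```text
t: 18.25
tcp_pos: [0.5777, 0.0688, 0.1594]
tool_rot: [-3.14, 0.438, -2.921]
ft_force: [0.4, 0.4, 0.2]
grip_width: 0.0002
grip_force: 0.0
```

```bash
python3 - <<'E'
from h import *
to(hov('green',.02)); print(arm.get_obs()['joint_pos'])
E
```

```text
turn [-0.09  0.07  0.04] shift cm [-0.39 -0.01  1.64] tcp [0.5777 0.0688 0.1594] t 18.25 F [0.43 0.45 0.22]
[-0.04061787  0.44002219  2.02304241  0.40760924  0.27525052 -2.20238639]
```

>>> move_arm(
  deltas=[
    [[0,0,0],[-0.2,0,0.8],0],
    [[0,0,0],[-0.4,0,1.5],0],
    [[0,0,0],[-0.4,0,1.6],0],
    [[0,0,0],[-0.45,0,1.8],0],
    [[0,0,0],[-0.5,0,2],0],
    [[0,0,0],[-0.55,0,2.1],0],
    [[0,0,0],[-0.55,0,2.1],0],
  ],
)

```text
t: 18.95
tcp_pos: [0.5917, 0.0719, 0.1427]
tool_rot: [-3.139, 0.439, -2.92]
ft_force: [-0.3, 1.4, -0.9]
grip_width: -0.0001
grip_force: 0.0
```

>>> move_arm(
  deltas=[
    [[0,0,0],[-0.05,0,0.2],0],
    [[0,0,0],[-0.1,0,0.4],0],
    [[0,0,0],[-0.13,0,0.5],0],
    [[0,0,0],[-0.13,0,0.5],0],
  ],
)

```text
t: 19.35
tcp_pos: [0.5949, 0.0727, 0.1388]
tool_rot: [-3.139, 0.439, -2.92]
ft_force: [-1.5, -0.5, 3.6]
grip_width: -0.0001
grip_force: 1.9
```

>>> move_arm(
  deltas=[
    [[0,0,0],[-0.05,0,0.2],0],
    [[0,0,0],[-0.09,0,0.35],0],
    [[0,0,0],[-0.09,0,0.35],0],
    [[0,0,0],[-0.09,0,0.35],0],
    [[0,0,0],[-0.09,0,0.35],0],
    [[0,0,0],[-0.09,0,0.35],0],
  ],
)

```text
t: 19.95
tcp_pos: [0.5971, 0.0732, 0.1361]
tool_rot: [-3.139, 0.439, -2.92]
ft_force: [-2.7, -0.6, 4.2]
grip_width: -0.0
grip_force: 2.8
```

>>> move_arm(
  deltas=[
    [[0,0,0],[-0.02,0,0.1],0],
    [[0,0,0],[-0.02,0,0.1],0],
    [[0,0,0],[-0.02,0,0.1],0],
    [[0,0,0],[-0.02,0,0.1],0],
  ],
)

```text
t: 20.35
tcp_pos: [0.5977, 0.0733, 0.1353]
tool_rot: [-3.139, 0.439, -2.92]
ft_force: [-2.8, -0.3, 4.7]
grip_width: 0.0004
grip_force: 3.1
```

>>> move_arm(
  deltas=[
    [[0,0,0],[0.4,0,-1.5],0],
    [[0,0,0],[0.8,0,-3],0],
    [[0,0,0],[1.5,0,-5.5],0],
    [[0,0,0],[3,0,-9],0],
    [[0,0,0],[4,0,-13],0],
    [[0,0,0],[4,0,-16],0],
    [[0,0,0],[4,0,-16],0],
    [[0,0,0],[4,0,-16],0],
  ],
)

```text
t: 21.15
tcp_pos: [0.4962, 0.0507, 0.2633]
tool_rot: [-3.139, 0.44, -2.92]
ft_force: [1.7, 1.0, 0.4]
grip_width: 0.0001
grip_force: 0.0
```

```bash
python3 - <<'E'
from h import *
C=cam('side'); cv2.imwrite('pics/end.png',C[0]['image'][:,:,::-1])
E
```

```text
(no output)
```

View pics/end.png

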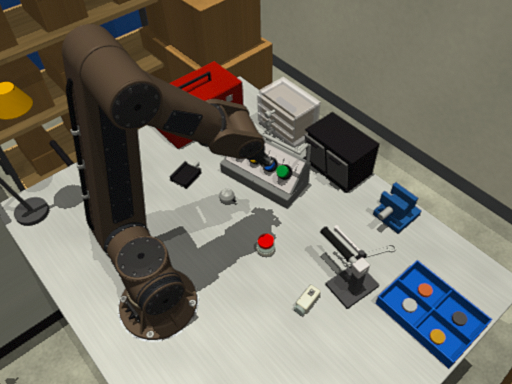

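The final picture shows the arm clear of the console, the lever back at rest, and the bell (227,197), tub (265,243), light (307,298) and wrench where they started.

```bash
python3 -c "
from plant import arm
print(arm.sign_off())"
```

```text
the job is handed in; nothing more can be done
None
```

The brake sensor check is done and handed in at about 21 s: blue, yellow, brake lever and green were worked in order, with about 6 N or less read at each key; the sign-off returned no verdict.

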